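# Find and press the concealed catch of the pantry bin

## Task

Open the blue bin: its lid is held by a concealed catch whose press plate is one of the three look-alike plates set flush in the flat strip along the front of the bin's top (the other two are dead blank covers). Feel gently along the strip with the fingertips for the plate that gives, press that one down until the lid springs open by itself, then draw the hand away and leave the bin standing open. This is fingertip work: grasp and lift nothing, do not prise or hold the lid, and leave the other pantry things where they are.

Things in the scene. Friction and masses are not known exactly. Their poses are not given: they have to be found in the camera images.
- bin: blue plastic bin, firm on the tiles: 280 mm deep (x), 380 wide (y), 220 high. Origin at the centre of its underside; x from strip to hinge (away from the robot at yaw 0), y left, z up. A level strip 66 mm deep along the front (-x) edge of its top holds three seats in a row, 110 mm apart; behind it lies the lid. Strip, seats and shut lid are all level, 220 mm above the tiles
- seat_left (a point): centre, on the top face, of the left seat (seen from the robot) of the flat strip along the front of the bin's top: a plain blue plate 47 mm (bin x) by 57 mm (bin y), flush with the strip, 220 mm above the tiles, a thin dark gap round it. Axes as the bin's. It may be the press plate of the catch or a dead blank cover; the three look the same
- seat_mid (a point): centre, on the top face, of the middle seat (seen from the robot) of the flat strip along the front of the bin's top: a plain blue plate 47 mm (bin x) by 57 mm (bin y), flush with the strip, 220 mm above the tiles, a thin dark gap round it. Axes as the bin's. It may be the press plate of the catch or a dead blank cover; the three look the same
- seat_right (a point): centre, on the top face, of the right seat (seen from the robot) of the flat strip along the front of the bin's top: a plain blue plate 47 mm (bin x) by 57 mm (bin y), flush with the strip, 220 mm above the tiles, a thin dark gap round it. Axes as the bin's. It may be the press plate of the catch or a dead blank cover; the three look the same
- catch (a joint): travel of the press plate of the catch, m: 0 out (flush) to 0.007 fully down. It resists with about 2 N at the start and 5 N fully down, lets the lid go at about 0.004 and springs back when released. The maker fits the catch in any one of the three seats and closes the others with blank covers, which do not give at all: its seat differs from time to time
- lid (a joint): opening angle of the lid, rad: 0 shut to 1.45 standing open. Hinged along the back (+x) edge of the bin's top, 352 mm wide, reaching 198 mm forward from its hinge to the strip. Once the catch lets go, its own spring raises it to about 1.45 in about 2 s, with under 2 N at its front edge, and keeps it there
- plate_a: lower of two stacked cream melamine plates, 230 mm across, 22 mm high; origin at the centre of its underside; bystander
- plate_b: upper of the two stacked melamine plates, same size; origin at the centre of its underside; bystander
- cooker_lid: stainless pressure cooker lid lying flat, 230 mm across, with a black valve knob in the middle (top 72 mm above the tiles) and a black bar handle reaching to 233 mm from the centre along its own -x; origin at the centre of its underside; bystander
- mug: white mug, 82 mm across, 95 mm high, handle on its own +y side; origin at the centre of its underside; bystander
- jar: glass jar with a steel cap, 84 mm across, 140 mm high; origin at the centre of its underside; bystander
- can: food can, 74 mm across, 110 mm high; origin at the centre of its underside; bystander
- spoon: wooden cooking spoon lying on the tiles, 280 mm long along its own x; origin at its underside, about the middle of its length; bystander

How it is judged:
On the way, in this order (a step that is already met when the one before it is completed fails the run):
1. the press plate of the catch is pushed down past 3 mm with the lid still down (value of joint catch above 0.003 m and value of joint lid below 0.5 rad).
2. the lid springs up past 0.9 rad (value of joint lid above 0.9 rad).
At the end, for the whole second after the job is handed in: the lid stands open by itself (more than 1.3 rad) and at rest, the press plate has sprung back (within 2 mm of flush), and each bystander is within 30 mm of where it stood (value of joint lid above 1.3 rad and velocity of joint lid below 0.1 rad/s and value of joint catch below 0.002 m and distance of each of plate_a, plate_b, cooker_lid, mug, jar, can, spoon from where it was at the start of the episode below 0.03 m); the robot touches nothing.
It fails at once if something is pressed harder than 50 N (contact force between the fingers and anything else above 50 N).
It fails at once if the fingers force, pinch or hold the bin's lid or rim with more than 15 N while the lid is open (value of joint lid above 0.05 rad and contact force between the fingers and bin above 15 N).
It fails at once if a bystander is shoved or lifted by more than 30 mm (distance of any of plate_a, plate_b, cooker_lid, mug, jar, can, spoon from where it was at the start of the episode above 0.03 m).
It also fails if it takes over 48 s, if anything falls off the work surface, if the arm or the gripper's body presses on something with over 40 N, if the wrist force passes 120 N, or if a joint passes its speed limit or range.

## Robot

A 6-joint arm with a two-finger parallel gripper is mounted at the origin on the work surface. World frame = base frame: x ahead of the robot, y to its left, z up, the work surface at z = 0. Lengths are in m, angles in rad, forces in N, time in s.
With the tool pointing down it reaches from about 0.275 to 1 m from the base axis. Payload 8.4 kg.
Tool frame: the origin (TCP) lies at the very end of the fingers, on their centre line; the grasp point (between the pads) lies 19 mm behind it; z points along the fingers, y is the direction in which the jaws open and shut (so a half turn about z gives the same grasp; the last joint's range is limited). The gripper opens to 85 mm and grips with 20 to 120 N. Pads are 22 mm wide; open, the fingers measure 114 mm over their backs; the gripper's body (76 mm by 85 mm) begins 54 mm behind the grasp point. The pads swing forward as they close: fully open they stand 13 mm farther back than shut.
Start: joints at [-1.221, 0.353, 1.633, -0, 1.155, -0.002], TCP at [0.215, -0.587, 0.193] pointing down, gripper open.
Joint ranges: [-2.63, 2.63], [-0.92, 2.1], [0.06, 2.66], [-1.3, 4.44], [0, 2.69], [-3.02, 3.02]. Speed limits (rad/s): [2.22, 2.22, 2.79, 3.14, 3.14, 3.14].

## Interface

Orientations are given as [roll, pitch, yaw] about the fixed x, y, z axes, in that order (R = Rz(yaw) Ry(pitch) Rx(roll)).
In Python, from bench import env gives the robot as it stands.
- The arm moves only by the shell command python3 -m inch 'ROWS' [FORCE]. ROWS is JSON, a list of rows, each an object with "rot": the turn, a rotation vector about the tool's x, y, z in degrees, a list of three; "travel": the shift along the tool's x, y, z in cm, a list of three; "grip": the finger opening in cm, from 0 to 8.54. A call has 1 to 12 rows; each row is the pose to reach, as a shift and turn from the pose commanded when the call began, along the tool's axes at that moment; what a row does not reach only later rows make up. A row lasts 1/12 s, in which the tool goes at most 41.7 mm and 7.16 degrees, less where a joint would pass 70% of its speed; a pose out of reach is approached as far as the arm can. A call with a gripper value outside its range is refused whole. The fingers move at their own pace and stop on an object; FORCE is the grip in N (left out, the last holds). Time passes only in rows, so rows that repeat a pose let the fingers close. It gives the time, the measured TCP pose, the force and the opening at its end, in the units of the state.
- env.state(): the state, without advancing time (a new reading comes with each control period).
- env.read_camera(name): name is "side" or "top" or "wrist"; returns a dict with "img" (400x640x3 uint8, red, green, blue), "range_z" (400x640 float32, m along the optical axis (not along the pixel's ray), 0 where there is no reading), "intrinsics" (3x3 intrinsics, pixels), "view" (4x4, takes a point from world to camera coordinates); the wrist camera has in their place "T_tool_cam" (4x4, takes a point from camera to tool coordinates, whose origin is the TCP and whose axes are the flange's). Camera axes: x right, y down, z forward; pixel columns grow to the right and rows downward; lengths in m; the calibration is good to about 2 mm. A picture is of the moment at which its call begins: read the wrist's pose just before it.
- env.finish_job(): hands the job in, once; it reports no verdict.
The state is a dict: "time_s": time; "joint_positions": joint angles; "joint_vel": joint speeds; "joint_efforts": joint torques, N m; "tool_pos": TCP position; "tcp_rot": TCP orientation; "contact_force": force on the tool from outside, world axes, zero at the start; "wrist_torque": the same for the moment, N m; "opening": finger opening in m.
Only numpy, scipy, OpenCV 4.12 (cv2) and the standard library are available. Lean on these libraries where they do the work, as an engineer would, in place of code of your own. Each camera call takes 0.05 s, during which the arm holds its last target.

## Working session

There is one attempt and no reset: what is moved stays moved. The work goes in short steps, Python scripts to look and compute and a shell command to move; the robot and the scene stay as the last step left them, time stands still between calls to the robot, and variables do not carry over. Pictures are saved under pics/ and viewed, and the job is handed in when it is done.

```bash
mkdir -p pics; ls
python3 - <<'E'
from bench import env
import cv2
s=env.state();print({k:(v if not hasattr(v,'round') else v) for k,v in s.items()})
for n in("top","side"):
    c=env.read_camera(n);cv2.imwrite(f"pics/{n}1.png",c["img"][:,:,::-1]);print(n,c["intrinsics"],c["view"])
E
```

```text
pics
{'time_s': 0.0, 'joint_positions': array([-1.22139389e+00,  3.53659017e-01,  1.63413782e+00,  3.57548566e-05,
        1.15520194e+00, -2.40459323e-03]), 'joint_vel': array([ 6.10881206e-04,  1.41502059e-04, -3.72736589e-04,  5.30683378e-05,
       -3.10574609e-04, -7.34704329e-04]), 'joint_efforts': array([ 9.15838500e-04, -6.05254483e+01, -3.42065191e+01,  8.55662438e-05,
        9.43064078e-03, -3.13211115e-05]), 'tool_pos': array([ 0.21519809, -0.58621522,  0.19235336]), 'tcp_rot': array([-3.14018661e+00, -3.60720018e-05,  3.51792544e-01]), 'contact_force': array([ 0.69824785, -0.43232874,  0.3911315 ]), 'wrist_torque': array([-0.00132258,  0.05545142,  0.01669657]), 'opening': 0.08550706288518035}
top [[379.45816225   0.         311.90138543]
 [  0.         379.45816225 198.84111959]
 [  0.           0.           1.        ]] [[ 0.0131074  -0.99965     0.02297969 -0.03178979]
 [-0.99680661 -0.01487364 -0.07845609  0.55719766]
 [ 0.07877042 -0.02187795 -0.99665269  1.53992733]
 [ 0.          0.          0.          1.        ]]
side [[456.004273     0.         321.52966564]
 [  0.         456.004273   204.09937343]
 [  0.           0.           1.        ]] [[-0.99904989 -0.04352006 -0.00230522  0.55813946]
 [-0.02892914  0.70180218 -0.71178424  0.13815961]
 [ 0.0325947  -0.71104128 -0.70239439  1.43761561]
 [ 0.          0.          0.          1.        ]]
```

View pics/top1.png

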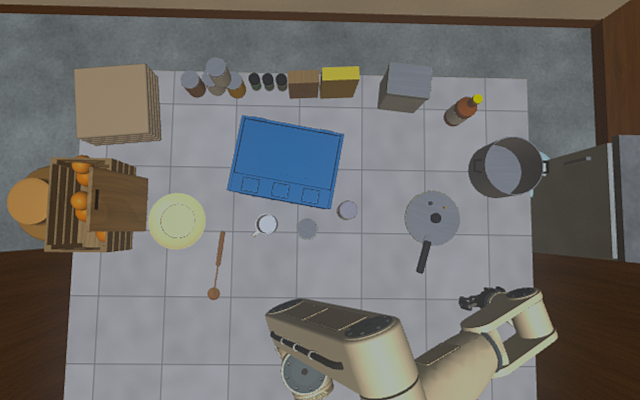

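View pics/side1.png

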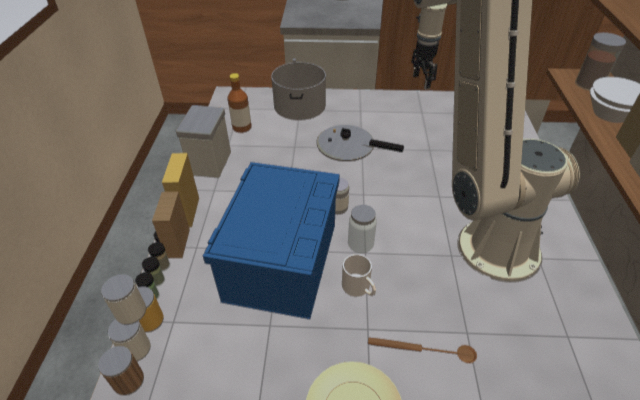

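The top view shows the bin tilted in yaw, with its seats near pixels (250,186), (281,191) and (311,196). The mug (266,224), jar (307,229) and can (347,210) stand in front of it. Next I'll measure the bin.

Run:
```python
from bench import env
import cv2,numpy as np
c=env.read_camera("top");im=c["img"].astype(int);K=c["intrinsics"];V=np.linalg.inv(c["view"]);z=c["range_z"]
v,u=np.mgrid[:400,:640]
P=np.stack([(u-K[0,2])/K[0,0]*z,(v-K[1,2])/K[1,1]*z,z],-1)@V[:3,:3].T+V[:3,3]
m=(im[...,2]>im[...,0]+40)&(abs(P[...,2]-.22)<.012)&(z>0)
n,l,st,_=cv2.connectedComponentsWithStats(m.astype(np.uint8));k=1+st[1:,4].argmax();m=l==k
p=P[m];print(m.sum(),np.median(p[:,2]))
r=cv2.minAreaRect((p[:,:2]*1000).astype(np.float32));print(r,cv2.boxPoints(r))
for a in [(250,186),(281,191),(311,196),(266,224),(307,229),(347,210)]: print(a,P[a[1],a[0]])
x=c["img"][105:215,215:355,::-1];cv2.imwrite("pics/crop.png",cv2.resize(x,None,fx=5.5,fy=5.4,interpolation=2))
```

```text
7872 0.22002804950186283
((677.9669189453125, 78.51249694824219), (379.1334228515625, 279.8273010253906), 80.28670501708984) [[ 508.07568  -84.73069]
 [ 783.8915  -131.94263]
 [ 847.85815  241.75568]
 [ 572.04236  288.96762]]
(250, 186) [0.58532589 0.20380331 0.21599625]
(281, 191) [0.56820604 0.0915662  0.22360953]
(311, 196) [ 0.5524397 -0.0163244  0.2167561]
(266, 224) [0.45185019 0.16324693 0.01121803]
(307, 229) [ 0.43363797 -0.0043795   0.13799358]
(347, 210) [ 0.50909638 -0.1587039   0.11233353]
```

View pics/crop.png

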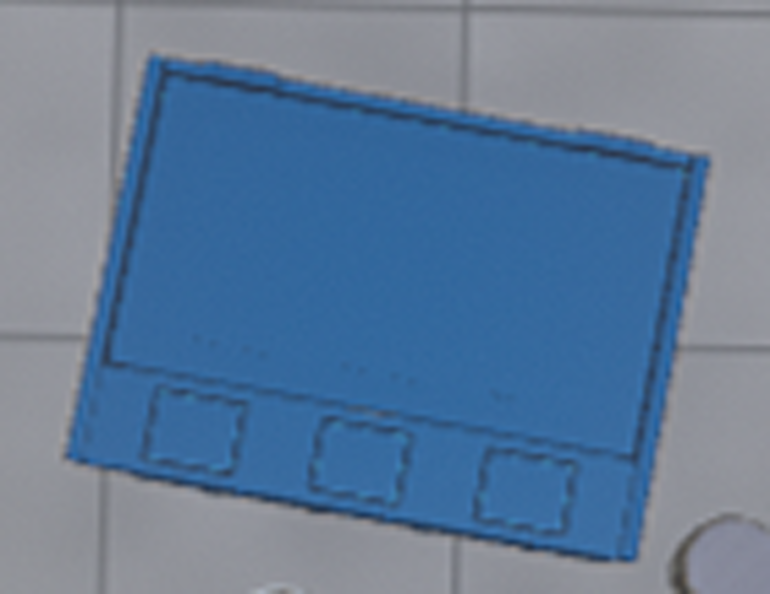

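```bash
cat > h.py <<'E'
from bench import env
import numpy as np
from scipy.spatial.transform import Rotation as R
YB=np.arctan2(-.0472,.2758)
Rt=R.from_euler('xyz',[np.pi,0,YB+np.pi/2])*R.from_rotvec([np.radians(-15),0,0])
bx=np.array([np.cos(YB),np.sin(YB),0]);by=np.array([-bx[1],bx[0],0])
C=np.array([.678,.0785,.22])
def seat(i): return C-.107*bx+.11*i*by
def rows(p):
    s=env.state();R0=R.from_euler('xyz',s["tcp_rot"])
    print("rot",np.degrees((R0.inv()*Rt).as_rotvec()).round(2),"travel cm",(R0.inv().apply(p-s["tool_pos"])*100).round(2),s["time_s"],s["contact_force"].round(2))
E
python3 - <<'E'
from h import *
for i in(1,0,-1):print(seat(i))
rows(seat(-1)+[0,0,.06])
E
```

```text
[0.5910888  0.20497309 0.22      ]
[0.57253333 0.09654941 0.22      ]
[ 0.55397786 -0.01187427  0.22      ]
rot [-13.65   7.84 -59.78] travel cm [ 51.6  -42.26  -8.7 ] 0.15 [-0.28  0.37 -0.6 ]
```

```bash
python3 -m inch '[{"rot":[0,0,0],"travel":[5,-4,-9],"grip":0},{"rot":[0,0,0],"travel":[10,-8,-11],"grip":0},{"rot":[-13.6,7.8,-59.8],"travel":[51.6,-42.3,-8.7],"grip":0},{"rot":[-13.6,7.8,-59.8],"travel":[51.6,-42.3,-8.7],"grip":0},{"rot":[-13.6,7.8,-59.8],"travel":[51.6,-42.3,-8.7],"grip":0},{"rot":[-13.6,7.8,-59.8],"travel":[51.6,-42.3,-8.7],"grip":0},{"rot":[-13.6,7.8,-59.8],"travel":[51.6,-42.3,-8.7],"grip":0},{"rot":[-13.6,7.8,-59.8],"travel":[51.6,-42.3,-8.7],"grip":0},{"rot":[-13.6,7.8,-59.8],"travel":[51.6,-42.3,-8.7],"grip":0},{"rot":[-13.6,7.8,-59.8],"travel":[51.6,-42.3,-8.7],"grip":0},{"rot":[-13.6,7.8,-59.8],"travel":[51.6,-42.3,-8.7],"grip":0},{"rot":[-13.6,7.8,-59.8],"travel":[51.6,-42.3,-8.7],"grip":0}]' 30; python3 -c "
from h import *
rows(seat(-1)+[0,0,.06])"
```

```text
time_s: 1.15
tool_pos: [0.4558, -0.1766, 0.2711]
tcp_rot: [2.879, 0.002, 1.406]
contact_force: [1.3, -0.2, -1.0]
opening: -0.0006
rot [0.03 0.03 0.27] travel cm [17.86  6.98  0.92] 1.15 [ 1.3  -0.16 -1.02]
```

```bash
python3 -m inch '[{"rot":[0,0,0.3],"travel":[4,1.5,-0.2],"grip":0},{"rot":[0,0,0.3],"travel":[8,3,0.1],"grip":0},{"rot":[0,0,0.3],"travel":[12,4.7,0.4],"grip":0},{"rot":[0,0,0.3],"travel":[15.5,6,0.7],"grip":0},{"rot":[0,0,0.3],"travel":[17.5,6.9,0.9],"grip":0},{"rot":[0,0,0.3],"travel":[17.9,7,0.9],"grip":0},{"rot":[0,0,0.3],"travel":[17.9,7,0.9],"grip":0},{"rot":[0,0,0.3],"travel":[17.9,7,0.9],"grip":0}]'; python3 -c "
from h import *
import cv2
rows(seat(-1)+[0,0,.02])
for n in ('wrist','side'): cv2.imwrite(f'pics/{n}2.png',env.read_camera(n)['img'][:,:,::-1])
"
```

```text
time_s: 1.82
tool_pos: [0.5545, -0.014, 0.2798]
tcp_rot: [2.881, 0.0, 1.397]
contact_force: [-0.5, -0.0, 0.0]
opening: 0.0001
rot [-0.09  0.08 -0.22] travel cm [ 0.2  -1.11  3.82] 1.8167 [-0.45 -0.03  0.05]
```

View pics/wrist2.png

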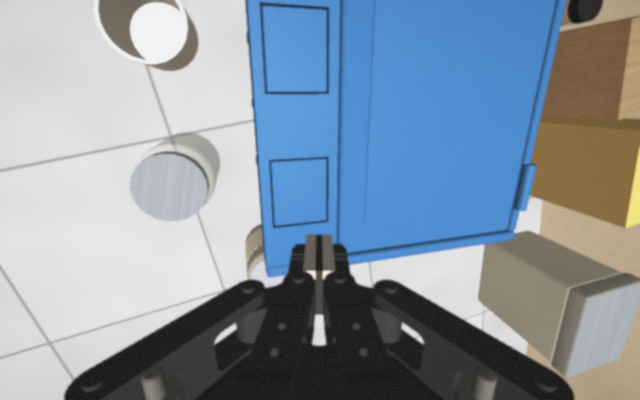

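View pics/side2.png

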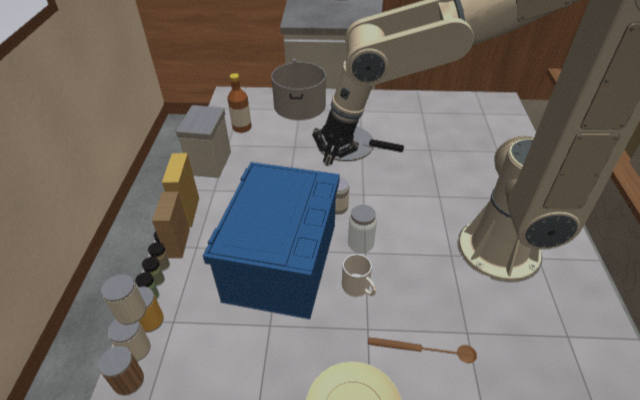

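The side view puts the fingertips near (330,160), above the right end of the strip. The wrist view shows the right seat at about (300,190) and the middle one at (295,48). I'll cross-check both by projecting the estimated seats.

```bash
python3 -c "
from h import *
s=env.state();c=env.read_camera('wrist');K=c['intrinsics'];T=c['T_tool_cam'];R0=R.from_euler('xyz',s['tcp_rot'])
def prj(p):
    q=R0.inv().apply(p-s['tool_pos']); q=T[:3,:3].T@(q-T[:3,3]); q=K@q; return (q/q[2])[:2].round(1)
for i in (0,-1):print(prj(seat(i)))
print(prj(s['tool_pos']),T.round(3))
for a,b in((1,1),(1,-1),(-1,-1),(-1,1)): print(prj(seat(-1)+a*.0235*bx+b*.0285*by))
c=env.read_camera('side');q=c['view'][:3]@np.r_[s['tool_pos'],1];q=c['intrinsics']@q;print(q[:2]/q[2])
"
```

```text
[295.6  48.3]
[299.5 190.6]
[318.8 221.3] [[ 0.    -0.951 -0.31   0.08 ]
 [ 1.     0.     0.    -0.   ]
 [-0.    -0.31   0.951 -0.181]
 [ 0.     0.     0.     1.   ]]
[326. 156.]
[325.9 218.4]
[273.6 224.3]
[269.8 159.3]
[323.05284281 172.59306467]
```

Projection and image agree to within about 1 px. Now I'll descend to about 15 mm above the right seat.

```bash
python3 -m inch '[{"rot":[0,0,0],"travel":[0.1,-0.6,2.1],"grip":0},{"rot":[0,0,0],"travel":[0.2,-1.2,4.1],"grip":0},{"rot":[0,0,0],"travel":[0.2,-1.24,4.3],"grip":0},{"rot":[0,0,0],"travel":[0.2,-1.24,4.3],"grip":0},{"rot":[0,0,0],"travel":[0.2,-1.24,4.3],"grip":0}]'; python3 -c "
from h import *
rows(seat(-1))"
python3 -m inch '[{"rot":[0,0,0],"travel":[0,-0.1,0.4],"grip":0},{"rot":[0,0,0],"travel":[0,-0.2,0.8],"grip":0},{"rot":[0,0,0],"travel":[0,-0.2,0.8],"grip":0}]'
```

```text
time_s: 2.43
tool_pos: [0.5551, -0.0122, 0.2364]
tcp_rot: [2.88, -0.0, 1.396]
contact_force: [0.7, 0.1, 0.3]
opening: -0.0003
rot [ 0.01  0.06 -0.31] travel cm [ 0.01 -0.53  1.56] 2.4333 [0.68 0.07 0.27]
time_s: 2.68
tool_pos: [0.5547, -0.0117, 0.2271]
tcp_rot: [2.88, -0.0, 1.396]
contact_force: [0.3, 0.7, 0.4]
opening: 0.0001
```

```bash
for i in 1; do python3 -m inch '[{"rot":[0,0,0],"travel":[0,-0.05,0.19],"grip":0},{"rot":[0,0,0],"travel":[0,-0.05,0.19],"grip":0}]'; done; python3 -m inch '[{"rot":[0,0,0],"travel":[0,-0.04,0.15],"grip":0},{"rot":[0,0,0],"travel":[0,-0.04,0.15],"grip":0}]'
```

```text
time_s: 2.85
tool_pos: [0.5548, -0.0116, 0.2252]
tcp_rot: [2.88, -0.0, 1.397]
contact_force: [-0.1, -0.7, -0.2]
opening: -0.0001
time_s: 3.02
tool_pos: [0.5548, -0.0116, 0.2236]
tcp_rot: [2.88, -0.0, 1.397]
contact_force: [0.0, 0.2, 0.3]
opening: -0.0001
```

```bash
python3 -m inch '[{"rot":[0,0,0],"travel":[0,-0.04,0.15],"grip":0},{"rot":[0,0,0],"travel":[0,-0.04,0.15],"grip":0}]'
```

```text
time_s: 3.18
tool_pos: [0.5547, -0.0116, 0.222]
tcp_rot: [2.881, -0.0, 1.397]
contact_force: [-0.4, 1.5, -0.6]
opening: 0.0001
```

```bash
python3 -m inch '[{"rot":[0,0,0],"travel":[0,-0.03,0.1],"grip":0},{"rot":[0,0,0],"travel":[0,-0.03,0.1],"grip":0}]'
```

```text
time_s: 3.35
tool_pos: [0.5547, -0.0116, 0.221]
tcp_rot: [2.881, -0.0, 1.397]
contact_force: [-0.3, 0.1, 0.1]
opening: 0.0001
```

```bash
python3 -m inch '[{"rot":[0,0,0],"travel":[0,-0.03,0.1],"grip":0},{"rot":[0,0,0],"travel":[0,-0.03,0.1],"grip":0}]'
```

```text
time_s: 3.52
tool_pos: [0.5547, -0.0116, 0.22]
tcp_rot: [2.88, -0.0, 1.397]
contact_force: [-0.1, -0.4, 1.0]
opening: 0.0002
```

```bash
python3 -m inch '[{"rot":[0,0,0],"travel":[0,-0.03,0.1],"grip":0},{"rot":[0,0,0],"travel":[0,-0.03,0.1],"grip":0}]'
```

```text
time_s: 3.68
tool_pos: [0.5547, -0.0116, 0.2189]
tcp_rot: [2.881, -0.0, 1.396]
contact_force: [-0.3, -0.1, -1.0]
opening: 0.0
```

```bash
python3 -m inch '[{"rot":[0,0,0],"travel":[0,-0.03,0.1],"grip":0},{"rot":[0,0,0],"travel":[0,-0.03,0.1],"grip":0}]'
```

```text
time_s: 3.85
tool_pos: [0.5546, -0.0116, 0.2178]
tcp_rot: [2.881, -0.0, 1.396]
contact_force: [0.4, 0.7, 0.0]
opening: 0.0
```

```bash
python3 -m inch '[{"rot":[0,0,0],"travel":[0,-0.03,0.1],"grip":0},{"rot":[0,0,0],"travel":[0,-0.03,0.1],"grip":0}]'
```

```text
time_s: 4.02
tool_pos: [0.5546, -0.0116, 0.2168]
tcp_rot: [2.881, -0.0, 1.397]
contact_force: [-0.7, 0.4, -0.4]
opening: -0.0
```

```bash
python3 -m inch '[{"rot":[0,0,0],"travel":[0,-0.03,0.1],"grip":0},{"rot":[0,0,0],"travel":[0,-0.03,0.1],"grip":0}]'
```

```text
time_s: 4.18
tool_pos: [0.5546, -0.0116, 0.2158]
tcp_rot: [2.881, -0.0, 1.397]
contact_force: [0.1, 0.2, -0.2]
opening: 0.0001
```

No contact yet at z=0.216, so I'll look.

```bash
python3 -c "
from h import *
import cv2
s=env.state();c=env.read_camera('wrist');im=c['img'][130:290,220:420,::-1];cv2.imwrite('pics/w3.png',cv2.resize(im,None,fx=3.5,fy=3.5))
z=c['range_z'];print(z[205:280:8,320].round(4));print(z[205:280:8,270].round(4))
c=env.read_camera('side');im=c['img'][120:260,240:400,::-1];cv2.imwrite('pics/s3.png',cv2.resize(im,None,fx=4,fy=4))
"
```

```text
[0.189  0.1907 0.1929 0.1932 0.1506 0.1421 0.1353 0.1272 0.1232 0.1222]
[0.1799 0.1805 0.1829 0.1853 0.1862 0.191  0.1969 0.2037 0.2131 0.2207]
```

View pics/w3.png

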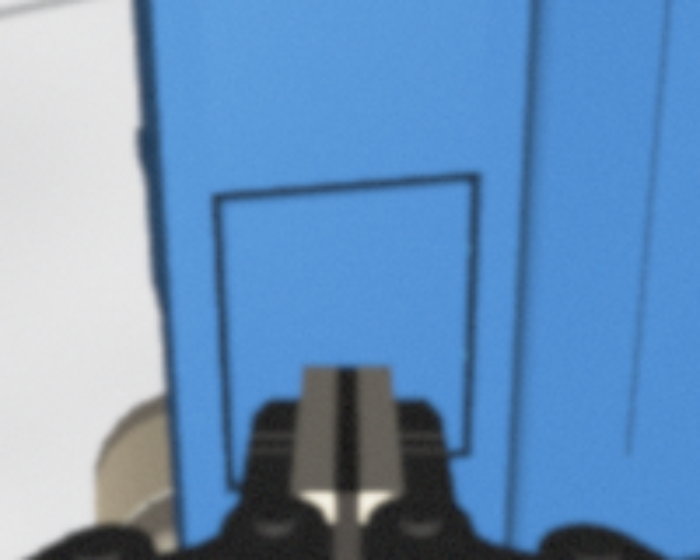

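View pics/s3.png

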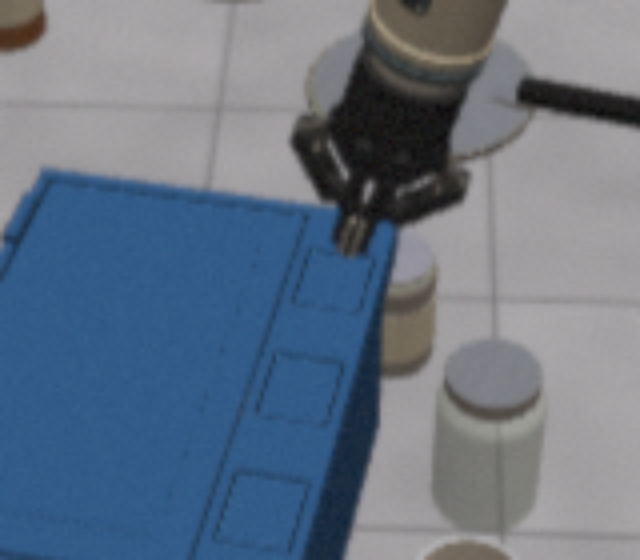

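```bash
python3 -c "
from h import *
c=env.read_camera('wrist');K=c['intrinsics'];T=c['T_tool_cam'];z=c['range_z']
for u in (312,328):
  for v in range(226,262,4):
    q=np.array([(u-K[0,2])/K[0,0],(v-K[1,2])/K[1,1],1])*z[v,u]; print(u,v,(T[:3,:3]@q+T[:3,3]).round(4)*1000)
print(env.state()['contact_force'].round(2))
"
```

```text
312 226 [-1.  -4.4 -5.5]
312 230 [-4.4 -4.5 -4.2]
312 234 [ 10.9  -3.6 -41.1]
312 238 [ 11.3  -3.5 -46.5]
312 242 [ 11.6  -3.4 -51.4]
312 246 [ 10.9  -3.3 -54. ]
312 250 [ 11.2  -3.2 -58.6]
312 254 [ 11.9  -3.1 -63.4]
312 258 [ 11.4  -3.1 -65.9]
328 226 [-2.4  6.1 -2.2]
328 230 [-5.2  6.1 -2.6]
328 234 [ 11.2   4.8 -41.8]
328 238 [ 10.8   4.6 -45.5]
328 242 [ 11.8   4.5 -51.7]
328 246 [ 11.3   4.4 -54.8]
328 250 [ 10.9   4.3 -57.9]
328 254 [ 11.    4.2 -61.7]
328 258 [ 11.7   4.  -66.5]
[-0.12  0.3  -0.4 ]
```

```bash
python3 -c "
from h import *
s=env.state();R0=R.from_euler('xyz',s['tcp_rot']);c=env.read_camera('side')
for d in (0,-.01,-.02,-.03,-.04):
  p=s['tool_pos']+R0.apply([0,0,d]);q=c['view'][:3]@np.r_[p,1];zz=q[2];q=c['intrinsics']@q;print(d,p.round(3),(q[:2]/q[2]).round(1),((q[0]/q[2]-240)*4,(q[1]/q[2]-120)*4),zz)
z=c['range_z'];print(z[174:194:2,322:336:2].round(3))
for t in ((0,0,0),(11,0,0),(-11,0,0),(11,0,-38)):
  c=env.read_camera('wrist') if 0 else c
"
```

```text
0 [ 0.555 -0.012  0.216] [322.9 190.3] (np.float64(331.68848856396517), np.float64(281.1574999104621)) 1.312294315978376
-0.01 [ 0.552 -0.011  0.226] [323.8 187.9] (np.float64(335.2135485432964), np.float64(271.783063446743)) 1.3051089569804393
-0.02 [ 0.55  -0.011  0.235] [324.7 185.6] (np.float64(338.7776382798181), np.float64(262.3048324430373)) 1.2979235979825021
-0.03 [ 0.547 -0.01   0.245] [325.6 183.2] (np.float64(342.3814095931066), np.float64(252.72107347034466)) 1.2907382389845654
-0.04 [ 0.544 -0.01   0.255] [326.5 180.8] (np.float64(346.02552889834146), np.float64(243.03001428456025)) 1.2835528799866285
[[1.357 1.273 1.251 1.249 1.252 1.242 1.246]
 [1.354 1.262 1.258 1.252 1.252 1.252 1.253]
 [1.348 1.261 1.261 1.262 1.262 1.258 1.348]
 [1.336 1.273 1.265 1.264 1.265 1.268 1.34 ]
 [1.338 1.272 1.271 1.265 1.271 1.333 1.336]
 [1.328 1.336 1.278 1.272 1.33  1.325 1.329]
 [1.324 1.322 1.32  1.322 1.323 1.321 1.32 ]
 [1.317 1.319 1.321 1.315 1.315 1.322 1.319]
 [1.307 1.311 1.308 1.31  1.309 1.312 1.309]
 [1.306 1.306 1.307 1.306 1.301 1.308 1.306]]
```

Both cameras agree that the closed fingertips end about 33–38 mm behind the reported TCP. They are therefore still about 30 mm above the plate. I'll continue along the tool axis, checking force as I go.

```bash
python3 -m inch '[{"rot":[0,0,0],"travel":[0,0,0.6],"grip":0},{"rot":[0,0,0],"travel":[0,0,1.2],"grip":0},{"rot":[0,0,0],"travel":[0,0,1.5],"grip":0},{"rot":[0,0,0],"travel":[0,0,1.5],"grip":0}]'
```

```text
time_s: 4.72
tool_pos: [0.5579, -0.0123, 0.2001]
tcp_rot: [2.882, 0.0, 1.396]
contact_force: [-0.7, 0.4, -0.3]
opening: 0.0003
```

```bash
python3 -m inch '[{"rot":[0,0,0],"travel":[0,0,0.2],"grip":0},{"rot":[0,0,0],"travel":[0,0,0.2],"grip":0}]'
```

```text
time_s: 4.88
tool_pos: [0.559, -0.0124, 0.1992]
tcp_rot: [2.881, -0.0, 1.397]
contact_force: [1.1, -0.6, -0.6]
opening: 0.0
```

```bash
python3 -c "
from h import *
import cv2
c=env.read_camera('wrist');im=c['img'][130:290,220:420,::-1];cv2.imwrite('pics/w4.png',cv2.resize(im,None,fx=3.5,fy=3.5))
c=env.read_camera('side');im=c['img'][120:260,240:400,::-1];cv2.imwrite('pics/s4.png',cv2.resize(im,None,fx=4,fy=4))
"
```

```text
(no output)
```

View pics/w4.png

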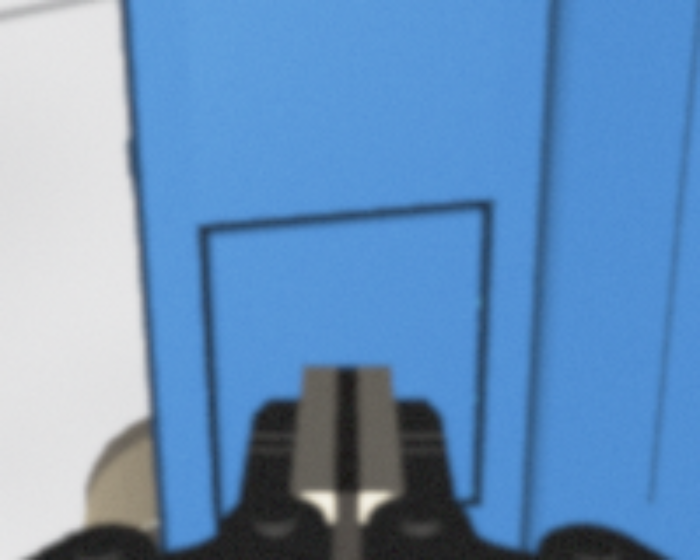

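View pics/s4.png

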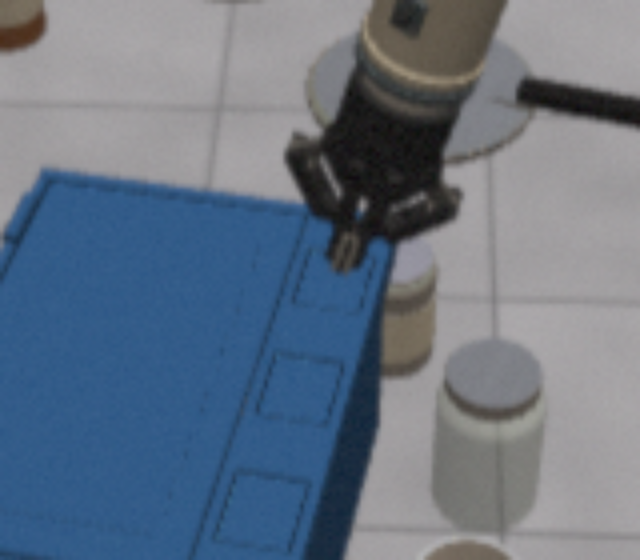

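Tips are now about 13 mm above the right plate. With the jaws opening along bin x, the knuckles overhang the lid, so I'll turn the tool 90° about its axis to keep the lid's path clear.

```bash
python3 -m inch '[{"rot":[0,0,-7],"travel":[0,0,-0.2],"grip":0},{"rot":[0,0,-14],"travel":[0,0,-0.4],"grip":0},{"rot":[0,0,-21],"travel":[0,0,-0.4],"grip":0},{"rot":[0,0,-28],"travel":[0,0,-0.4],"grip":0},{"rot":[0,0,-35],"travel":[0,0,-0.4],"grip":0},{"rot":[0,0,-42],"travel":[0,0,-0.4],"grip":0},{"rot":[0,0,-49],"travel":[0,0,-0.4],"grip":0},{"rot":[0,0,-56],"travel":[0,0,-0.4],"grip":0},{"rot":[0,0,-63],"travel":[0,0,-0.4],"grip":0},{"rot":[0,0,-70],"travel":[0,0,-0.4],"grip":0},{"rot":[0,0,-77],"travel":[0,0,-0.4],"grip":0},{"rot":[0,0,-84],"travel":[0,0,-0.4],"grip":0}]'; python3 -m inch '[{"rot":[0,0,-6],"travel":[0,0,0],"grip":0},{"rot":[0,0,-6],"travel":[0,0,0.5],"grip":0},{"rot":[0,0,-6],"travel":[0,0,0.8],"grip":0},{"rot":[0,0,-6],"travel":[0,0,0.8],"grip":0}]';  python3 -c "
from h import *
import cv2
print(env.state()['joint_positions'].round(3))
c=env.read_camera('wrist');cv2.imwrite('pics/w5.png',c['img'][:,:,::-1])
c=env.read_camera('side');im=c['img'][120:260,240:400,::-1];cv2.imwrite('pics/s5.png',cv2.resize(im,None,fx=4,fy=4))
"
```

```text
time_s: 5.98
tool_pos: [0.5581, -0.0122, 0.2036]
tcp_rot: [3.115, 0.26, 2.865]
contact_force: [0.2, 0.4, -0.2]
opening: 0.0001
time_s: 6.32
tool_pos: [0.5597, -0.0126, 0.1948]
tcp_rot: [3.141, 0.26, 2.964]
contact_force: [0.1, -0.8, 0.1]
opening: 0.0
[ 0.006  0.111  1.978 -0.065  0.797 -1.348]
```

View pics/w5.png

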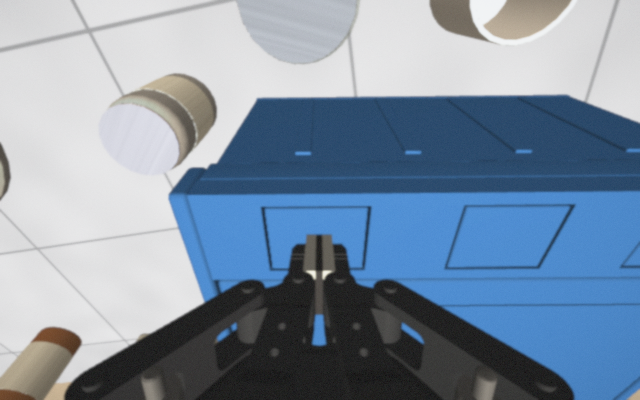

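View pics/s5.png

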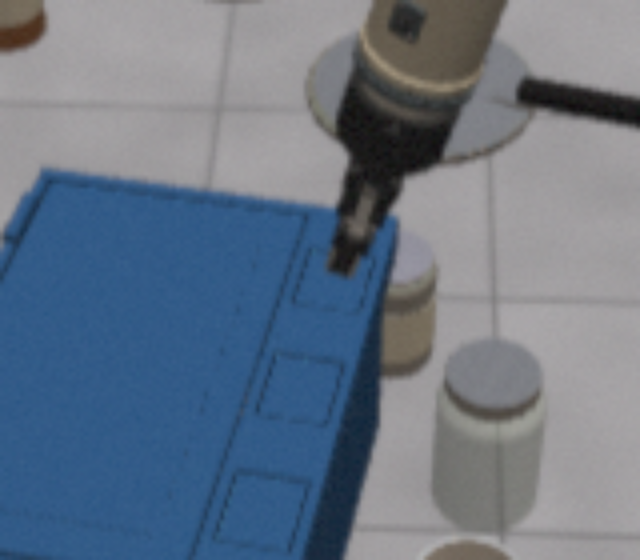

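The tips are over the right seat: it spans (265–370, 207–270) in the wrist view, with the fingers at (320,240). I'll keep feeling downward.

```bash
python3 -m inch '[{"rot":[0,0,0],"travel":[0,0,0.2],"grip":0},{"rot":[0,0,0],"travel":[0,0,0.3],"grip":0},{"rot":[0,0,0],"travel":[0,0,0.3],"grip":0}]'
```

```text
time_s: 6.67
tool_pos: [0.5607, -0.0127, 0.1925]
tcp_rot: [3.141, 0.261, 2.967]
contact_force: [-0.2, -0.3, -0.4]
opening: -0.0001
```

```bash
python3 -m inch '[{"rot":[0,0,0],"travel":[0,0,0.1],"grip":0},{"rot":[0,0,0],"travel":[0,0,0.1],"grip":0}]'
```

```text
time_s: 6.83
tool_pos: [0.561, -0.0127, 0.1917]
tcp_rot: [3.141, 0.261, 2.967]
contact_force: [0.6, 0.5, -0.3]
opening: 0.0002
```

```bash
python3 -m inch '[{"rot":[0,0,0],"travel":[0,0,0.1],"grip":0},{"rot":[0,0,0],"travel":[0,0,0.1],"grip":0}]'
```

```text
time_s: 7.0
tool_pos: [0.5612, -0.0128, 0.1907]
tcp_rot: [3.141, 0.261, 2.967]
contact_force: [0.5, 0.0, -0.3]
opening: 0.0002
```

```bash
python3 -m inch '[{"rot":[0,0,0],"travel":[0,0,0.1],"grip":0},{"rot":[0,0,0],"travel":[0,0,0.1],"grip":0}]'
```

```text
time_s: 7.17
tool_pos: [0.5615, -0.0128, 0.1897]
tcp_rot: [3.141, 0.261, 2.967]
contact_force: [-0.9, 0.6, -0.5]
opening: -0.0001
```

```bash
python3 -m inch '[{"rot":[0,0,0],"travel":[0,0,0.1],"grip":0},{"rot":[0,0,0],"travel":[0,0,0.1],"grip":0}]'
```

```text
time_s: 7.33
tool_pos: [0.5617, -0.0128, 0.1887]
tcp_rot: [3.141, 0.261, 2.967]
contact_force: [0.3, -1.2, -0.6]
opening: 0.0003
```

```bash
python3 -m inch '[{"rot":[0,0,0],"travel":[0,0,0.1],"grip":0},{"rot":[0,0,0],"travel":[0,0,0.1],"grip":0}]'
```

```text
time_s: 7.5
tool_pos: [0.562, -0.0129, 0.1878]
tcp_rot: [3.141, 0.261, 2.967]
contact_force: [-1.4, -0.1, 0.1]
opening: 0.0
```

```bash
python3 -c "
from h import *
import cv2
s=env.state();R0=R.from_euler('xyz',s['tcp_rot'])
c=env.read_camera('wrist');K=c['intrinsics'];T=c['T_tool_cam'];z=c['range_z']
for v in range(222,240,2):
  for u in (312,328):
    q=np.array([(u-K[0,2])/K[0,0],(v-K[1,2])/K[1,1],1])*z[v,u]; q=T[:3,:3]@q+T[:3,3];print(u,v,q.round(4)*1000,(R0.apply(q)+s['tool_pos']).round(4))
c=env.read_camera('side');im=c['img'][150:220,280:360,::-1];cv2.imwrite('pics/s6.png',cv2.resize(im,None,fx=8,fy=8))
"
```

```text
312 222 [ 15.7  -3.3 -36.9] [ 0.5371 -0.0119  0.2194]
328 222 [ 16.    5.2 -37.6] [ 0.5381 -0.0035  0.2199]
312 224 [ 14.4  -3.3 -36.5] [ 0.5385 -0.0122  0.2194]
328 224 [ 14.5   5.2 -36.8] [ 0.5398 -0.0037  0.2196]
312 226 [ 13.3  -3.3 -36.8] [ 0.5394 -0.0124  0.2199]
328 226 [ 12.9   5.3 -35.9] [ 0.5415 -0.004   0.2191]
312 228 [ 11.8  -3.4 -36.1] [ 0.541  -0.0127  0.2196]
328 228 [ 11.6   5.3 -35.6] [ 0.5429 -0.0042  0.2192]
312 230 [ 10.7  -3.4 -36.3] [ 0.542  -0.0128  0.2201]
328 230 [ 10.4   5.3 -35.7] [ 0.5439 -0.0044  0.2195]
312 232 [  9.1  -3.4 -35.5] [ 0.5437 -0.0132  0.2197]
328 232 [  9.2   5.3 -35.5] [ 0.5452 -0.0046  0.2197]
312 234 [ 10.7  -3.3 -41.1] [ 0.5408 -0.0125  0.2247]
328 234 [ 10.7   5.1 -41.1] [ 0.5422 -0.0043  0.2247]
312 236 [ 11.3  -3.2 -44.5] [ 0.5394 -0.0122  0.2278]
328 236 [ 11.1   5.  -44.1] [ 0.5412 -0.0042  0.2275]
312 238 [ 11.2  -3.2 -46.5] [ 0.539  -0.0121  0.2298]
328 238 [ 11.3   4.9 -46.8] [ 0.5402 -0.0041  0.23  ]
```

View pics/s6.png

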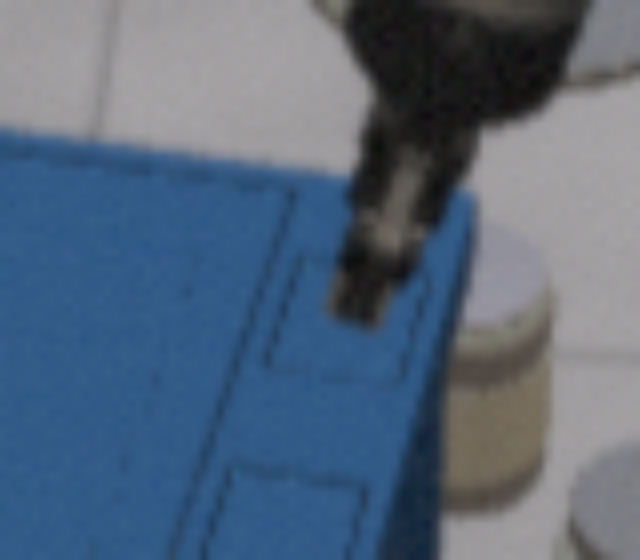

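```bash
python3 -m inch '[{"rot":[0,0,0],"travel":[0,0,0.1],"grip":0},{"rot":[0,0,0],"travel":[0,0,0.1],"grip":0}]'
```

```text
time_s: 7.77
tool_pos: [0.5623, -0.013, 0.1868]
tcp_rot: [3.141, 0.261, 2.967]
contact_force: [0.3, 0.3, -0.6]
opening: 0.0001
```

```bash
python3 -m inch '[{"rot":[0,0,0],"travel":[0,0,0.1],"grip":0},{"rot":[0,0,0],"travel":[0,0,0.1],"grip":0}]'
```

```text
time_s: 7.93
tool_pos: [0.5625, -0.013, 0.1858]
tcp_rot: [3.141, 0.261, 2.967]
contact_force: [0.2, -0.8, -0.6]
opening: -0.0001
```

```bash
python3 -m inch '[{"rot":[0,0,0],"travel":[0,0,0.05],"grip":0},{"rot":[0,0,0],"travel":[0,0,0.05],"grip":0}]'
```

```text
time_s: 8.1
tool_pos: [0.5626, -0.013, 0.1854]
tcp_rot: [3.141, 0.261, 2.967]
contact_force: [-0.5, -0.3, 0.4]
opening: -0.0
```

```bash
python3 -m inch '[{"rot":[0,0,0],"travel":[0,0,0.1],"grip":0},{"rot":[0,0,0],"travel":[0,0,0.1],"grip":0}]'
```

```text
time_s: 8.27
tool_pos: [0.5629, -0.0131, 0.1849]
tcp_rot: [3.141, 0.261, 2.967]
contact_force: [-3.8, 0.5, 5.5]
opening: 0.0001
```

```bash
python3 -m inch '[{"rot":[0,0,0],"travel":[0,0,0.05],"grip":0},{"rot":[0,0,0],"travel":[0,0,0.05],"grip":0}]'
```

```text
time_s: 8.43
tool_pos: [0.563, -0.0131, 0.1848]
tcp_rot: [3.141, 0.261, 2.967]
contact_force: [-5.9, 1.1, 9.1]
opening: 0.0
```

```bash
python3 -m inch '[{"rot":[0,0,0],"travel":[0,0,0.05],"grip":0},{"rot":[0,0,0],"travel":[0,0,0.05],"grip":0}]'
```

```text
time_s: 8.6
tool_pos: [0.563, -0.0131, 0.1847]
tcp_rot: [3.141, 0.261, 2.967]
contact_force: [-9.0, 0.7, 14.6]
opening: 0.0002
```

The right plate is dead: force rose from 5.5 to 14.6 N with no travel, and contact is at TCP z≈0.185. Moving to the middle seat.

```bash
python3 -m inch '[{"rot":[0,0,0],"travel":[0,0,-1],"grip":0},{"rot":[0,0,0],"travel":[0,0,-2],"grip":0},{"rot":[0,0,0],"travel":[0,3,-2],"grip":0},{"rot":[0,0,0],"travel":[0,6,-2],"grip":0},{"rot":[0,0,0],"travel":[0,9,-2],"grip":0},{"rot":[0,0,0],"travel":[0,11,-2],"grip":0},{"rot":[0,0,0],"travel":[0,11,-1.4],"grip":0},{"rot":[0,0,0],"travel":[0,11,-0.6],"grip":0},{"rot":[0,0,0],"travel":[0,11,-0.5],"grip":0},{"rot":[0,0,0],"travel":[0,11,-0.5],"grip":0}]'; python3 -c "
from h import *
import cv2
c=env.read_camera('wrist');cv2.imwrite('pics/w7.png',c['img'][:,:,::-1])
"
```

```text
time_s: 9.43
tool_pos: [0.5802, 0.0944, 0.1875]
tcp_rot: [-3.141, 0.26, 2.967]
contact_force: [-0.0, -0.7, 0.8]
opening: 0.0003
```

View pics/w7.png

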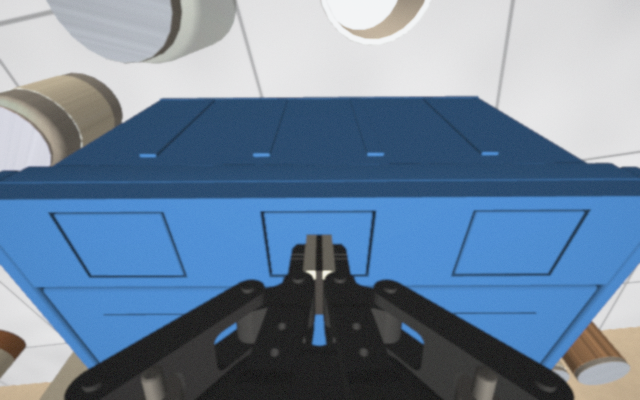

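Fingertips are at (320,240) over the middle seat (262–375, 212–275), about 2.5 mm above it. Feeling down.

```bash
python3 -m inch '[{"rot":[0,0,0],"travel":[0.05,0,0.19],"grip":0},{"rot":[0,0,0],"travel":[0.05,0,0.19],"grip":0}]'
```

```text
time_s: 9.65
tool_pos: [0.5809, 0.0947, 0.1864]
tcp_rot: [3.141, 0.261, 2.966]
contact_force: [0.1, 0.5, 0.5]
opening: 0.0002
```

```bash
python3 -m inch '[{"rot":[0,0,0],"travel":[0.03,0,0.1],"grip":0},{"rot":[0,0,0],"travel":[0.03,0,0.1],"grip":0}]'
```

```text
time_s: 9.82
tool_pos: [0.5809, 0.0951, 0.1854]
tcp_rot: [3.141, 0.261, 2.967]
contact_force: [0.1, -0.2, 0.7]
opening: -0.0004
```

```bash
python3 -m inch '[{"rot":[0,0,0],"travel":[0.03,0,0.1],"grip":0},{"rot":[0,0,0],"travel":[0.03,0,0.1],"grip":0}]'
```

```text
time_s: 9.98
tool_pos: [0.5811, 0.0953, 0.1846]
tcp_rot: [3.141, 0.262, 2.967]
contact_force: [-1.1, -1.2, 2.2]
opening: -0.0004
```

```bash
python3 -m inch '[{"rot":[0,0,0],"travel":[0.03,0,0.1],"grip":0},{"rot":[0,0,0],"travel":[0.03,0,0.1],"grip":0}]'
```

```text
time_s: 10.15
tool_pos: [0.581, 0.0954, 0.1835]
tcp_rot: [3.141, 0.262, 2.967]
contact_force: [-0.7, -2.4, 3.9]
opening: 0.0001
```

```bash
python3 -m inch '[{"rot":[0,0,0],"travel":[0.03,0,0.1],"grip":0},{"rot":[0,0,0],"travel":[0.03,0,0.1],"grip":0}]'
```

```text
time_s: 10.32
tool_pos: [0.581, 0.0953, 0.1824]
tcp_rot: [3.141, 0.262, 2.967]
contact_force: [-0.0, -2.3, 3.2]
opening: 0.0
```

The middle plate gives: it travelled about 2.5 mm at 2–4 N. I'll press about 3 mm further and then withdraw up and towards the robot.

```bash
python3 -m inch '[{"rot":[0,0,0],"travel":[0.04,0,0.15],"grip":0},{"rot":[0,0,0],"travel":[0.08,0,0.3],"grip":0},{"rot":[0,0,0],"travel":[0.08,0,0.3],"grip":0}]'; python3 -m inch '[{"rot":[0,0,0],"travel":[0,0,-1.5],"grip":0},{"rot":[0,0,0],"travel":[0,0,-4],"grip":0},{"rot":[0,0,0],"travel":[0,0,-8],"grip":0},{"rot":[0,0,0],"travel":[2,0,-12],"grip":0},{"rot":[0,0,0],"travel":[5,0,-15],"grip":0},{"rot":[0,0,0],"travel":[8,0,-16],"grip":0},{"rot":[0,0,0],"travel":[8,0,-16],"grip":0},{"rot":[0,0,0],"travel":[8,0,-16],"grip":0},{"rot":[0,0,0],"travel":[8,0,-16],"grip":0}]';  python3 -c "
from h import *
import cv2
c=env.read_camera('side');cv2.imwrite('pics/s8.png',c['img'][:,:,::-1])
"
```

```text
time_s: 10.57
tool_pos: [0.581, 0.0954, 0.179]
tcp_rot: [3.141, 0.262, 2.967]
contact_force: [-0.1, -2.4, 4.7]
opening: -0.0002
time_s: 11.32
tool_pos: [0.4642, 0.1164, 0.3129]
tcp_rot: [3.141, 0.262, 2.968]
contact_force: [-0.9, 0.1, -0.1]
opening: -0.0001
```

View pics/s8.png

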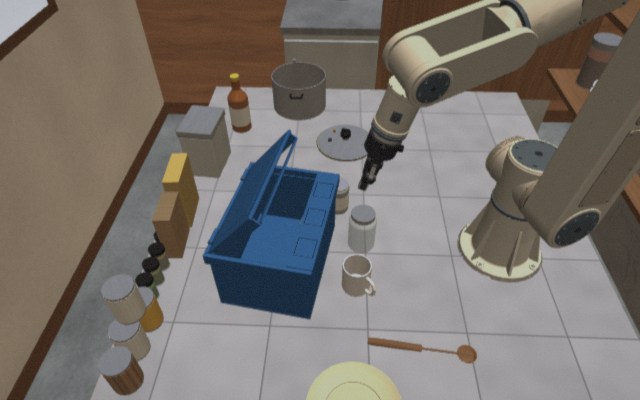

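The lid is rising at (255,190) with the hand clear. I'll wait about 3 s, holding position, and then check.

```bash
H='skip'; python3 -m inch '[{"rot":[0,0,0],"travel":[0,0,0],"grip":0},{"rot":[0,0,0],"travel":[0,0,0],"grip":0},{"rot":[0,0,0],"travel":[0,0,0],"grip":0},{"rot":[0,0,0],"travel":[0,0,0],"grip":0},{"rot":[0,0,0],"travel":[0,0,0],"grip":0},{"rot":[0,0,0],"travel":[0,0,0],"grip":0},{"rot":[0,0,0],"travel":[0,0,0],"grip":0},{"rot":[0,0,0],"travel":[0,0,0],"grip":0},{"rot":[0,0,0],"travel":[0,0,0],"grip":0},{"rot":[0,0,0],"travel":[0,0,0],"grip":0},{"rot":[0,0,0],"travel":[0,0,0],"grip":0},{"rot":[0,0,0],"travel":[0,0,0],"grip":0}]' >/dev/null
python3 -m inch '[{"rot":[0,0,0],"travel":[0,0,0],"grip":0},{"rot":[0,0,0],"travel":[0,0,0],"grip":0},{"rot":[0,0,0],"travel":[0,0,0],"grip":0},{"rot":[0,0,0],"travel":[0,0,0],"grip":0},{"rot":[0,0,0],"travel":[0,0,0],"grip":0},{"rot":[0,0,0],"travel":[0,0,0],"grip":0},{"rot":[0,0,0],"travel":[0,0,0],"grip":0},{"rot":[0,0,0],"travel":[0,0,0],"grip":0},{"rot":[0,0,0],"travel":[0,0,0],"grip":0},{"rot":[0,0,0],"travel":[0,0,0],"grip":0},{"rot":[0,0,0],"travel":[0,0,0],"grip":0},{"rot":[0,0,0],"travel":[0,0,0],"grip":0}]' >/dev/null
python3 -m inch '[{"rot":[0,0,0],"travel":[0,0,0],"grip":0},{"rot":[0,0,0],"travel":[0,0,0],"grip":0},{"rot":[0,0,0],"travel":[0,0,0],"grip":0},{"rot":[0,0,0],"travel":[0,0,0],"grip":0},{"rot":[0,0,0],"travel":[0,0,0],"grip":0},{"rot":[0,0,0],"travel":[0,0,0],"grip":0},{"rot":[0,0,0],"travel":[0,0,0],"grip":0},{"rot":[0,0,0],"travel":[0,0,0],"grip":0},{"rot":[0,0,0],"travel":[0,0,0],"grip":0},{"rot":[0,0,0],"travel":[0,0,0],"grip":0},{"rot":[0,0,0],"travel":[0,0,0],"grip":0},{"rot":[0,0,0],"travel":[0,0,0],"grip":0}]'
python3 -c "
from h import *
import cv2
c=env.read_camera('side');cv2.imwrite('pics/s9.png',c['img'][:,:,::-1])
K=c['intrinsics'];V=np.linalg.inv(c['view']);z=c['range_z'];im=c['img'].astype(int)
v,u=np.mgrid[:400,:640]
P=np.stack([(u-K[0,2])/K[0,0]*z,(v-K[1,2])/K[1,1]*z,z],-1)@V[:3,:3].T+V[:3,3]
p=P[(im[...,2]>im[...,0]+30)&(P[...,2]>.26)&(z>0)];d=p-C
X=d@bx;Zz=p[:,2];k=(abs(d@by)<.19);a=np.polyfit(Zz[k],X[k],1);print(k.sum(),'lid angle',np.pi/2+np.arctan(a[0]),Zz[k].max())
import numpy as np
c2=env.read_camera('wrist');cv2.imwrite('pics/w9.png',c2['img'][:,:,::-1])
"
```

```text
time_s: 14.37
tool_pos: [0.464, 0.116, 0.3131]
tcp_rot: [3.141, 0.261, 2.967]
contact_force: [-0.5, 0.7, 0.3]
opening: 0.0001
2834 lid angle 1.4330961228184447 0.41244269152914514
```

View pics/s9.png

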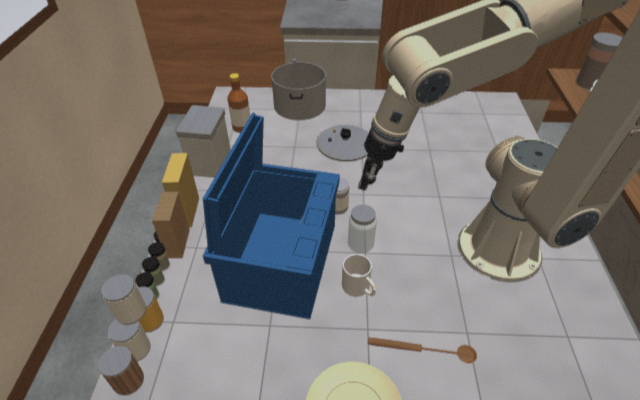

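The lid stands open at about 1.43 rad, the hand is clear, and the bystanders are where they were. Handing in.

```bash
python3 -c "
from bench import env
print(env.finish_job())"
```

```text
the job is handed in; nothing more can be done
None
```

The bin is open and the job is handed in. The catch was in the middle seat. The right seat was a dead cover: force rose to about 15 N down and 17 N in all, with no travel. The middle plate gave at 2–4 N, so I pressed it about 6 mm (about 5 N), the lid sprang up by itself, and I drew the hand away. I never needed to touch the left seat.

Last checks, at about 14 s of the 48 s:
- **Lid:** it stood at about 1.43 rad in the side camera's depth image. I measured this once, so I inferred that it was at rest from the 3 s wait.
- **Hand:** it was clear, with contact force at noise level.
- **Bystanders:** those in the final side view looked unmoved. That was by eye against the first picture, and the plates were only partly in view.
- **Press plate:** I did not measure its return. I relied on the hand having left it.

One disagreement: the closed fingertips ended about 36 mm short of the reported TCP. I found this in the side and wrist images, and the contact heights bore it out, so I allowed for it.

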